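# Prop leg down, then hold the splash shield upright

## Robot

A 6-joint arm with a two-finger parallel gripper is mounted at the origin on the work surface. World frame = base frame: x ahead of the robot, y to its left, z up, the work surface at z = 0. Lengths are in m, angles in rad, forces in N, time in s.
With the tool pointing down it reaches from about 0.325 to 0.85 m from the base axis. Payload 4.4 kg.
Tool frame: the origin (TCP) lies between the finger pads; the fingertips stand 22 mm ahead of it and the grasp point (between the pads) lies 3 mm ahead of it; z points along the fingers, y is the line along which they close (so a half turn about z gives the same grasp; the last joint's range is limited). The gripper opens to 94 mm and grips with 3 to 60 N. Pads are 16 mm wide; open, the fingers measure 119 mm over their backs; the gripper's body (75 mm by 177 mm) begins 78 mm behind the grasp point.
Start: joints at [-1.278, 0.207, 1.542, -0, 1.393, -0.15], TCP at [0.247, -0.519, 0.227] pointing down, gripper open.
Joint ranges: [-2.73, 2.73], [-0.86, 2.22], [0.23, 2.46], [-1.11, 4.25], [0.08, 2.63], [-2.82, 2.82]. Speed limits (rad/s): [2.79, 2.79, 3.14, 3.14, 3.14, 3.14].

## Interface

Orientations are given as a unit quaternion [w, x, y, z].
In Python, from workcell import arm gives the robot as it stands. The module is installed in compiled form; this text tells all that it offers.
- The arm moves only by the tool step_arm, never from a script. Its argument "deltas" is one flat list of numbers, 7 for each row, row after row: the opening in per cent of the stroke, from 0 (shut) to 100 (fully open), then the shift along the tool's x, y, z in cm, then the turn, a rotation vector about the tool's x, y, z in degrees. In form: [grip, x, y, z, rx, ry, rz, grip, x, y, z, rx, ry, rz, ...]. A call has 1 to 12 rows; each row shifts and turns the commanded pose from where the row before left it, along the tool's axes as they then stand; what a row does not reach is not made up. A row lasts 1/8 s, in which the tool goes at most 62.5 mm and 10.7 degrees, less where a joint would pass 70% of its speed; a pose out of reach is approached as far as the arm can. A call is refused whole if a number of a shift passes 6.25 or a number of a turn 10.7, either way. A call with a gripper value outside its range is refused whole. The fingers move at their own pace and stop on an object; the grip force is fixed at half the most. Time passes only in rows, so rows that do not move let the fingers close. It gives the time, the measured TCP pose, the force, the opening and the grip force at its end, in the units of the state.
- arm.get_state(): the state, without advancing time (a new reading comes with each control period).
- arm.capture(name): name is "scene" or "top"; returns (picture, depth): 400x640x3 uint8, red, green, blue; 400x640 float32, m along the optical axis (not along the pixel's ray), 0 where there is no reading.
- arm.camera_model(name): a dict with "mtx" (3x3 intrinsics, pixels), "distortion" ([k1, k2, p1, p2, k3] as OpenCV has them; the pictures are not rectified), "R" (3x3) and "t" (3): a world point X has camera coordinates R X + t. Camera axes: x right, y down, z forward; pixel columns grow to the right and rows downward; lengths in m; the calibration is good to about 2 mm. A picture is of the moment at which its call begins. camera_model takes no time and is no camera call.
- arm.sign_off(): hands the job in; it is judged then, once.
The state is a dict: "time_s": time; "joint_pos": joint angles; "qd": joint speeds; "joint_efforts": joint torques, N m; "tool_pos": TCP position; "tool_rot": TCP orientation; "ft_force": force on the tool from outside, world axes, zero at the start; "wrist_torque": the same for the moment, N m; "gripper_width": finger opening in m; "finger_force": force on a finger pad.
Only numpy, scipy, OpenCV 4.12 (cv2) and the standard library are available. Lean on these libraries where they do the work, as an engineer would, in place of code of your own. Each camera call takes 0.05 s, during which the arm holds its last target. There are 200 camera calls.

## Task

The small splash shield on the lab bench has tipped over towards the robot on its loose pivot. First flip its prop leg over centre, to the far side, until it drops fully down against its stop; then bring the shield up to vertical by its aluminium frame and keep hold of the frame there, as if for a colleague to tighten the pivot: finish still holding it upright, with no weight on the leg or on the lean stops, and do not disturb the rack, tip box or bottle nearby.

Things in the scene. Friction and masses are not known exactly. Their poses are not given: they have to be found in the camera images.
- stand: Grey foot plate fixed to the bench, 210 (x) by 200 (y) by 12 mm; origin on the bench surface, plate from x = -85 to +125 mm. z is up, x points away from the robot (yaw within 0.5 rad), y runs along the shield's pivot. The pivot axis lies along y, 30 mm straight above the origin, between two ears at y = +-96 mm (44 mm tall; knobs to y = +-108). Lean stops: rubber posts 68 mm tall at x = -37, y = +-83.
- lean (a joint): Lean of the shield about the pivot, rad: 0 = vertical, positive = towards the robot (stand's -x). It starts at its lean stop, about 0.5, and falls back there when let go (little pivot friction; shield with leg 0.6 to 0.9 kg). On the far side (negative) only the leg stops it: leg down, its foot meets the foot plate at about -0.11; leg folded, it falls to -0.9.
- frame: The shield's aluminium frame, to be held: 180 mm wide (y), 170 tall, 12 thick (x), round a clear panel. Origin on the pivot axis at mid-width; z up along the shield, x its normal on the far side. Top rail: 12 mm thick, z = 154 to 170 mm, full width. Side rails 12 mm wide at y = +-83 mm. Cross rail at z = 98 to 112 mm with the leg's pivot, out to x = 20 mm, y = +-20 mm.
- top_rail (a point): Middle of the top rail's upper edge: 170 mm along the frame's z from the pivot axis. Its axes are the frame's.
- fold (a joint): Angle of the prop leg from the shield, rad: 0 = folded up along the far (upper) face, pointing past the top rail; it swings away from the robot about an axis parallel to the pivot; 2.45 = fully down at its stop. Its weight (0.12 kg, free joint) is the over-centre: on the tipped shield it drops back to 0 until it passes vertical (about 0.5), then falls on to 2.45 and stays.
- leg: The prop leg, a dark steel bar; origin on its own pivot, z along the leg towards the foot, x away from the shield when folded. Dimensions under leg_foot.
- leg_foot (a point): Centre of the leg's rubber foot, a bar 50 mm long (y) and 16 mm thick, 135 mm from the leg's pivot. The leg is a steel bar 14 mm wide (y), 8 mm thick. Its pivot is at x = 16, y = 0, z = 105 mm in the frame's axes: folded, the foot is at x = 16, z = 240 mm, so the leg stands 70 mm clear past the top rail. Site z points along the leg to the foot.
- tube_rack: Bystander: green tube rack with small tubes, 100 x 150 x 34 mm, about 0.35 kg; origin under its centre. Leave alone.
- tip_box: Bystander: blue pipette tip box, 85 x 120 x 59 mm, about 0.3 kg; origin under its centre. Leave alone.
- reagent: Bystander: reagent bottle with orange cap, 54 mm across, 110 mm tall, about 0.25 kg; origin under its centre. Leave alone.

How it is judged:
On the way, in this order (a step that is already met when the one before it is completed fails the run):
1. the prop leg is down against its stop (value of joint fold above 2.3 rad), for 0.2 s.
2. the shield is upright, held by its frame (value of joint lean between -0.07 and 0.07 rad and contact force between the fingers and frame above 2 N and value of joint fold above 2.3 rad), for 0.5 s.
At the end, for the whole second after the job is handed in: The prop leg is down (joint above 2.3 rad), the shield stands still within 0.07 rad (4 degrees) of vertical, so that neither the lean stops nor the leg carry it, and the fingers bear on its frame with more than 2 N and do not hold the leg (under 1 N) (all of step 2 and velocity of joint lean between -0.1 and 0.1 rad/s and contact force between the fingers and leg below 1 N); the arm keeps its last pose, push and grip.
It fails at once if the tube rack is disturbed (moved more than 25 mm) (distance of tube_rack from where it was at the start of the episode above 0.025 m).
It fails at once if the tip box is disturbed (moved more than 25 mm) (distance of tip_box from where it was at the start of the episode above 0.025 m).
It fails at once if the reagent is disturbed (moved more than 25 mm) (distance of reagent from where it was at the start of the episode above 0.025 m).
It also fails if it takes over 43 s, if anything falls off the work surface, if the arm or the gripper's body presses on something with over 40 N, if the wrist force passes 120 N, or if a joint passes its speed limit or range.

## Working session

There is one attempt and no reset: what is moved stays moved. The work goes in short steps, Python scripts to look and compute and a tool call to move; the robot and the scene stay as the last step left them, time stands still between calls to the robot, and variables do not carry over. Pictures are saved under pics/ and viewed, at most 10 in all, crops included, and the job is handed in when it is done.

Besides the shell and the picture viewer there is one more tool, called after ">>>" as name(argument=value, ...) on one line, values as JSON. step_arm: Moves the arm, as the interface text tells. Its arguments: {"type":"object","properties":{"deltas":{"type":"array","items":{"type":"number"}}},"required":["deltas"]}

```bash
mkdir -p pics
python3 - <<'E'
from workcell import arm
import cv2,numpy as np
for n in("scene","top"):
    p,d=arm.capture(n); cv2.imwrite(f"pics/{n}0.png",p[:,:,::-1]); np.savez(f"{n}0.npz",p=p,d=d)
    m=arm.camera_model(n); print(n,np.round(m["mtx"],1).tolist(),m["distortion"],"C",-m["R"].T@m["t"])
s=arm.get_state();print(s)
E
```

```text
scene [[382.8, 0.0, 317.9], [0.0, 382.8, 196.7], [0.0, 0.0, 1.0]] [0.01348642 0.         0.         0.         0.        ] C [ 0.97263208 -0.40857821  0.88393375]
top [[473.2, 0.0, 323.4], [0.0, 473.2, 202.0], [0.0, 0.0, 1.0]] [0.00173571 0.         0.         0.         0.        ] C [0.42865276 0.0419809  1.30341554]
{'time_s': 0.1, 'joint_pos': array([-1.27751214e+00,  2.07360969e-01,  1.54280983e+00, -8.75525855e-06,
        1.39348805e+00, -1.50465038e-01]), 'qd': array([-0.00110594, -0.00235799, -0.00429041, -0.00171808, -0.00019937,
        0.00010368]), 'joint_efforts': array([-2.33566561e-04, -3.71863389e+01, -2.82291931e+01,  6.99267536e-02,
        3.11058643e-02, -4.65532150e-05]), 'tool_pos': array([ 0.24666891, -0.51864399,  0.22639261]), 'tool_rot': array([-1.03015442e-03,  9.75485948e-01,  2.20059308e-01, -7.80073893e-05]), 'ft_force': array([-0.53566042, -0.19661879,  0.19405334]), 'wrist_torque': array([-0.06216833, -0.00527334, -0.02141706]), 'finger_force': 0.0, 'gripper_width': 0.0935394739806853}
```

View pics/scene0.png

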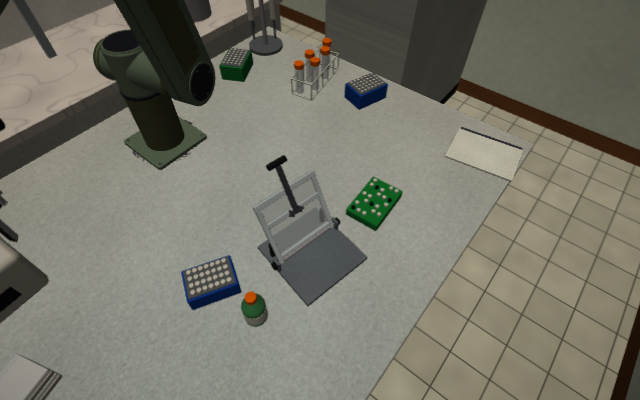

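View pics/top0.png

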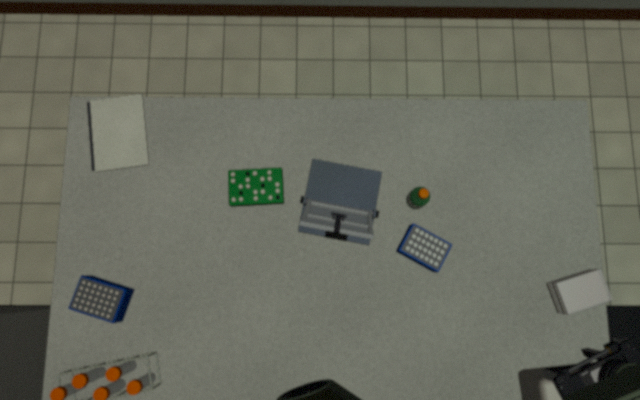

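Scene view: the shield leans toward the robot, with the leg foot at (277,162) and plate corners near (310,300) and (366,257). Top view: the plate's far corners are near (312,159) and (381,171), knobs at (303,200) and (377,214), leg foot near (337,237), with tip box and bottle to its right and the rack to its left.

```bash
cat > h.py <<'E'
import numpy as np,cv2
from workcell import arm
def cloud(n,d):
    m=arm.camera_model(n);h,w=d.shape
    u,v=np.meshgrid(np.arange(w),np.arange(h))
    xy=cv2.undistortPoints(np.stack([u,v],-1).reshape(-1,1,2).astype(float),m["mtx"],np.array(m["distortion"])).reshape(h,w,2)
    P=np.dstack([xy,np.ones((h,w))])*d[...,None]
    return (P-m["t"])@m["R"]
def ray(n,uv,z):
    m=arm.camera_model(n)
    xy=cv2.undistortPoints(np.array(uv,float).reshape(-1,1,2),m["mtx"],np.array(m["distortion"])).reshape(-1,2)
    D=np.c_[xy,np.ones(len(xy))]@m["R"];C=-m["R"].T@m["t"]
    return C+D*((z-C[2])/D[:,2])[:,None]
E
python3 - <<'E'
from h import *
z=np.load("top0.npz");P=cloud("top",z["d"]);rgb=z["p"].astype(int)
np.set_printoptions(precision=4,suppress=True)
print("far corners",ray("top",[[312,159],[381,171]],.012),"knobs",ray("top",[[303,200],[377,214]],.03))
for n in("top","scene"):
    z=np.load(n+"0.npz");P=cloud(n,z["d"]);
    sub=(abs(P[...,0]-.48)<.17)&(abs(P[...,1])<.13)&(z["d"]>0)
    print(n,"bench z",np.median(P[sub][:,2]))
    pl=sub&(P[...,2]>.007)&(P[...,2]<.017)
    pl=cv2.morphologyEx(pl.astype(np.uint8),cv2.MORPH_OPEN,np.ones((5,5)))
    c=max(cv2.findContours(pl,0,2)[0],key=cv2.contourArea)
    mk=np.zeros(pl.shape,np.uint8);cv2.drawContours(mk,[c],-1,1,-1)
    Q=P[mk>0];r=cv2.minAreaRect(Q[:,:2].astype(np.float32));print(n,"plate",r,cv2.boxPoints(r),Q[:,2].mean())
    hi=sub&(P[...,2]>.05);Q=P[hi];print("tall max z",Q[:,2].max(), "high pts",Q[np.argsort(-Q[:,2])[:40]].mean(0))
    dark=hi&(z["p"].max(2)<70)&(P[...,2]>.15);Q=P[dark];print("dark n",len(Q));
    for a in np.arange(.15,.30,.02):
        q=Q[(Q[:,2]>=a)&(Q[:,2]<a+.02)]
        if len(q):print(round(a,2),len(q),q.mean(0),q[:,1].min(),q[:,1].max())
E
```

```text
far corners [[ 0.7625  0.0541  0.012 ]
 [ 0.7291 -0.1393  0.012 ]] knobs [[ 0.6427  0.0778  0.03  ]
 [ 0.605  -0.1238  0.03  ]]
top bench z 0.0015064167784576263
top plate ((0.6340083479881287, -0.0961107537150383), (0.03962501510977745, 0.03197965398430824), 89.41712188720703) [[ 0.6178 -0.1158]
 [ 0.6498 -0.1161]
 [ 0.6502 -0.0765]
 [ 0.6182 -0.0761]] 0.012042548066698053
tall max z 0.26039368590330486 high pts [ 0.5256 -0.0006  0.2575]
dark n 242
0.15 22 [ 0.5739 -0.014   0.1588] -0.0852803912863339 -0.0018546023423521585
0.17 27 [ 0.5616 -0.0095  0.1807] -0.027173887868772492 0.01089437734987551
0.19 21 [ 0.5546 -0.0077  0.1999] -0.014603131702220018 -6.252937728131118e-05
0.21 21 [ 0.5441 -0.0047  0.221 ] -0.011001830580686376 0.0006845538439437315
0.23 14 [ 0.5355 -0.0055  0.2385] -0.020706719671178136 0.0017292250392410022
0.25 137 [ 0.5251 -0.0019  0.255 ] -0.026911742247478398 0.02193076049418062
scene bench z 0.015757435294710895
scene plate ((0.6295915246009827, -0.04000828415155411), (0.17767611145973206, 0.04080480337142944), 89.74171447753906) [[ 0.6088 -0.1288]
 [ 0.6496 -0.1289]
 [ 0.6504  0.0487]
 [ 0.6096  0.0489]] 0.013700455078724846
tall max z 0.25960913469225994 high pts [ 0.5255 -0.0084  0.258 ]
dark n 372
0.15 49 [ 0.5767 -0.015   0.1602] -0.02205208252198044 0.002246928713900907
0.17 49 [ 0.5662 -0.0135  0.18  ] -0.02031781786895889 0.0020680363533820043
0.19 50 [ 0.5561 -0.0115  0.2   ] -0.018365400990021048 -0.003915177959949026
0.21 49 [ 0.5451 -0.0098  0.2196] -0.016409719924854137 -0.0029580448972186643
0.23 58 [ 0.5343 -0.0088  0.2404] -0.029857440593770445 0.016171577112831122
0.25 117 [ 0.5289 -0.0073  0.2552] -0.030021229457275474 0.018257555992964712
```

```bash
cat >> h.py <<'E'
from scipy.spatial.transform import Rotation as Ro
np.set_printoptions(precision=4,suppress=True)
def pose():
    s=arm.get_state();q=s["tool_rot"];return s["tool_pos"],Ro.from_quat([*q[1:],q[0]])
def rows(p,R,p2,R2,n):
    "per-row tool shift cm, rotvec deg, straight line"
    w=(R.inv()*R2).as_rotvec()/n
    for i in range(n):
        Ri=R*Ro.from_rotvec(w*i)
        print(np.round(Ri.inv().apply((p2-p)/n)*100,2),np.round(np.degrees(w),2))
E
python3 - <<'E'
from h import *
for n in("top","scene"):
    z=np.load(n+"0.npz");P=cloud(n,z["d"])
    pl=(P[...,0]>.645)&(P[...,0]<.8)&(P[...,1]>-.16)&(P[...,1]<.08)&(P[...,2]>.0065)&(P[...,2]<.02)
    pl=cv2.morphologyEx(pl.astype(np.uint8),cv2.MORPH_OPEN,np.ones((3,3)))
    c=max(cv2.findContours(pl,0,2)[0],key=cv2.contourArea);mk=np.zeros(pl.shape,np.uint8);cv2.drawContours(mk,[c],-1,1,-1)
    Q=P[mk>0]
    for yaw in(-.16,-.175,-.19):
        e=np.array([np.cos(yaw),np.sin(yaw)]);f=np.array([-e[1],e[0]]);a=Q[:,:2]@e;b=Q[:,:2]@f
        # far edge spread along f: fit slope of max a per b bin; side edges
        bins=np.linspace(b.min()+.01,b.max()-.01,12);am=[a[abs(b-x)<.01].max() for x in bins]
        ab=np.linspace(a.max()-.07,a.max()-.01,7);mid=[(b[abs(a-x)<.008].max()+b[abs(a-x)<.008].min())/2 for x in ab];wd=[np.ptp(b[abs(a-x)<.008]) for x in ab]
        o=e*(np.median(am)-.125)+f*np.median(mid)
        print(n,yaw,"far slope",np.polyfit(bins,am,1)[0],"side slope",np.polyfit(ab,mid,1)[0],"width",np.median(wd),"origin",o)
p,R=pose();yaw=-.175
y=np.array([np.cos(yaw),np.sin(yaw),0]);zz=np.array([0,0,-1.]);R2=Ro.from_matrix(np.c_[np.cross(y,zz),y,zz])
rows(p,R,np.array([.446,.012,.237]),R2,12)
E
```

```text
top -0.16 far slope 0.025211477928747866 side slope -0.02727416707291988 width 0.19946576411089048 origin [ 0.6222 -0.023 ]
top -0.175 far slope 0.010033708471213794 side slope -0.01948429676052123 width 0.19924708635945387 origin [ 0.6224 -0.0215]
top -0.19 far slope -0.005322037853038173 side slope -0.0014671037820200182 width 0.19925137526858366 origin [ 0.6229 -0.0202]Traceback (most recent call last):
  File "<stdin>", line 11, in <module>
    return umr_maximum(a, axis, None, out, keepdims, initial, where)
ValueError: zero-size array to reduction operation maximum which has no identity
```

Width 199 mm matches the plate. I take yaw −0.186 and origin (0.623, −0.021).

```bash
cat >> h.py <<'E'
yaw=-.186;O=np.array([.6228,-.0206,0]);e=np.array([np.cos(yaw),np.sin(yaw),0]);Z=np.array([0,0,1.])
def tool(th): # tool z = -frame z, tool y = frame x, at lean th
    zf=-np.sin(th)*e+np.cos(th)*Z;xf=np.cos(th)*e+np.sin(th)*Z
    return Ro.from_matrix(np.c_[np.cross(xf,-zf),xf,-zf])
def fpt(th,x,z): return O+.03*Z+x*(np.cos(th)*e+np.sin(th)*Z)+z*(-np.sin(th)*e+np.cos(th)*Z)
E
python3 - <<'E'
from h import *
p,R=pose();t=O-.185*e+.237*Z;print(t);rows(p,R,t,tool(0),12)
E
```

```text
[0.441  0.0136 0.237 ]
[ 3.37 -3.31 -0.08] [-0.01 -0.01 -4.49]
[ 3.62 -3.04 -0.08] [-0.01 -0.01 -4.49]
[ 3.84 -2.74 -0.08] [-0.01 -0.01 -4.49]
[ 4.05 -2.43 -0.08] [-0.01 -0.01 -4.49]
[ 4.22 -2.11 -0.08] [-0.01 -0.01 -4.49]
[ 4.38 -1.77 -0.08] [-0.01 -0.01 -4.49]
[ 4.5  -1.42 -0.09] [-0.01 -0.01 -4.49]
[ 4.6  -1.07 -0.09] [-0.01 -0.01 -4.49]
[ 4.67 -0.7  -0.09] [-0.01 -0.01 -4.49]
[ 4.71 -0.34 -0.09] [-0.01 -0.01 -4.49]
[ 4.72  0.03 -0.09] [-0.01 -0.01 -4.49]
[ 4.7   0.4  -0.09] [-0.01 -0.01 -4.49]
```

>>> step_arm(deltas=[0, 3.4, -3.3, -0.1, 0, 0, -4.5, 0, 3.6, -3.0, -0.1, 0, 0, -4.5, 0, 3.8, -2.7, -0.1, 0, 0, -4.5, 0, 4.1, -2.4, -0.1, 0, 0, -4.5, 0, 4.2, -2.1, -0.1, 0, 0, -4.5, 0, 4.4, -1.8, -0.1, 0, 0, -4.5, 0, 4.5, -1.4, -0.1, 0, 0, -4.5, 0, 4.6, -1.1, -0.1, 0, 0, -4.5, 0, 4.7, -0.7, -0.1, 0, 0, -4.5, 0, 4.7, -0.3, -0.1, 0, 0, -4.5, 0, 4.7, 0, -0.1, 0, 0, -4.5, 0, 4.7, 0.4, 0, 0, 0, -4.5])

```text
time_s: 1.6
tool_pos: [0.4416, 0.0138, 0.2383]
tool_rot: [-0.0, 0.768, 0.64, -0.0]
ft_force: [1.1, 0.1, 1.0]
gripper_width: 0.0002
finger_force: 0.0
```

>>> step_arm(deltas=[0, 0, 0, 0, 0, 0, 0, 0, 0, 0, 0, 0, 0, 0])

```text
time_s: 1.85
tool_pos: [0.4411, 0.012, 0.238]
tool_rot: [-0.0, 0.769, 0.639, -0.001]
ft_force: [0.1, 0.5, 0.4]
gripper_width: 0.0003
finger_force: 0.0
```

Run:
```python
from h import *
p,R=pose();t=O-.185*e+.237*Z;print(p-t,np.degrees((R.inv()*tool(0)).as_rotvec()), (R.inv().apply(t-p))*100)
```

```text
[ 0.0001 -0.0017  0.001 ] [-0.0578  0.0385  0.086 ] [ 0.1611 -0.0395  0.1018]
```

>>> step_arm(deltas=[0, 0.2, 1.5, 0, 0, 0, 0, 0, 0, 1.5, 0, 0, 0, 0, 0, 0, 1.5, 0, 0, 0, 0, 0, 0, 1.5, 0, 0, 0, 0, 0, 0, 1.5, 0, 0, 0, 0, 0, 0, 1.5, 0, 0, 0, 0, 0, 0, 1.5, 0, 0, 0, 0, 0, 0, 1.5, 0, 0, 0, 0, 0, 0, 1.5, 0, 0, 0, 0, 0, 0, 1.5, 0, 0, 0, 0, 0, 0, 1.5, 0, 0, 0, 0, 0, 0, 1.2, 0, 0, 0, 0])

```text
time_s: 3.35
tool_pos: [0.6169, -0.0185, 0.2383]
tool_rot: [0.0, 0.769, 0.639, 0.0]
ft_force: [-1.4, 0.0, 0.1]
gripper_width: 0.0005
finger_force: 0.0
```

>>> step_arm(deltas=[0, 0, 0, 0, 0, 0, 0, 0, 0, 0, 0, 0, 0, 0, 0, 0, 0, 0, 0, 0, 0])

```text
time_s: 3.72
tool_pos: [0.6155, -0.0181, 0.2385]
tool_rot: [-0.0, 0.769, 0.639, -0.0]
ft_force: [-0.8, -0.0, -0.2]
gripper_width: 0.0002
finger_force: 0.0
```

Run:
```python
from h import *
p,d=arm.capture("scene");cv2.imwrite("pics/s1.png",cv2.resize(p[120:330,200:440,::-1],None,fx=2.5,fy=2.5))
```

```text
(no output)
```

View pics/s1.png

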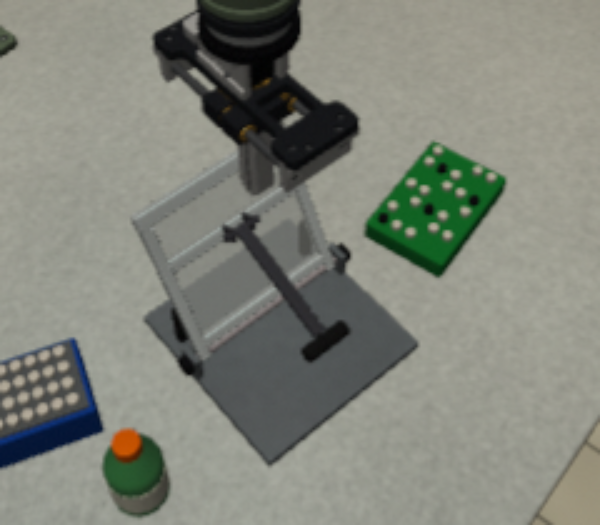

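The leg is now on the far side, its foot at crop (325,340) over the plate. Next I measure the lean, foot position and grasp path.

Run:
```python
from h import *
p,d=arm.capture("scene");P=cloud("scene",d)-O;f=np.array([-e[1],e[0],0])
H=P@e;Y=P@f;W=P[...,2]
m=(d>0)&(abs(abs(Y)-.083)<.005)&(W>.07)&(W<.17)&(H>-.12)&(H<.03)
a,b=np.polyfit(W[m],H[m],1);r=H[m]-a*W[m]-b;k=abs(r)<.006;a,b=np.polyfit(W[m][k],H[m][k],1)
th=np.arctan(-a);print("lean",th,"n",k.sum(),"offset from pivot axis mm",(b+a*.03)*np.cos(th)*1000)
m=(d>0)&(p.max(2)<60)&(H>.04)&(H<.12)&(abs(Y)<.03)&(W>.03)&(W<.12)
print("foot",H[m].max(),np.median(H[m&(H>.08)]),np.median(W[m&(H>.08)]),m.sum())
q,R=pose()
for th in(.47,.50):
    up=fpt(th,0,.157+.06);g=fpt(th,0,.157+.0)
    print(th,"pre",up,"grasp",g)
th=.49
print("retract -> pre");q2=O+[0,0,.31]-.17*e;rows(q,R,q2,tool(0),4)
print("tilt");rows(q2,tool(0),fpt(th,0,.225),tool(th),8)
print("in");rows(fpt(th,0,.225),tool(th),fpt(th,0,.158),tool(th),4)
```

```text
lean 0.5040118617507897 n 204 offset from pivot axis mm 8.473608039128104
foot 0.0997089141803974 0.09336377785948148 0.0875624717687701 253
0.47 pre [ 0.5262 -0.0024  0.2235] grasp [ 0.5529 -0.0075  0.17  ]
0.5 pre [ 0.5206 -0.0014  0.2204] grasp [ 0.5488 -0.0067  0.1678]
retract -> pre
[-0.02 -4.06 -1.79] [ 0.   -0.    0.02]
[-0.02 -4.06 -1.78] [ 0.   -0.    0.02]
[-0.02 -4.06 -1.78] [ 0.   -0.    0.02]
[-0.03 -4.06 -1.78] [ 0.   -0.    0.02]
tilt
[-0.    0.8   1.02] [-3.51 -0.    0.  ]
[0.   0.74 1.07] [-3.51 -0.    0.  ]
[-0.    0.67  1.11] [-3.51 -0.    0.  ]
[-0.    0.6   1.15] [-3.51 -0.    0.  ]
[-0.    0.53  1.18] [-3.51 -0.    0.  ]
[-0.    0.46  1.21] [-3.51 -0.    0.  ]
[-0.    0.38  1.24] [-3.51 -0.    0.  ]
[-0.    0.31  1.26] [-3.51 -0.    0.  ]
in
[0.   0.   1.68] [0. 0. 0.]
[0.   0.   1.68] [0. 0. 0.]
[0.   0.   1.68] [0. 0. 0.]
[0.   0.   1.68] [0. 0. 0.]
```

>>> step_arm(deltas=[0, 0, -3.5, -1.8, 0, 0, 0, 30, 0, -4.2, -1.8, 0, 0, 0, 60, 0, -4.2, -1.8, 0, 0, 0, 60, 0, -4.4, -1.8, 0, 0, 0, 60, 0, 0.8, 1.0, -3.6, 0, 0, 60, 0, 0.7, 1.1, -3.6, 0, 0, 60, 0, 0.7, 1.1, -3.6, 0, 0, 60, 0, 0.6, 1.1, -3.6, 0, 0, 60, 0, 0.5, 1.2, -3.6, 0, 0, 60, 0, 0.5, 1.2, -3.6, 0, 0, 60, 0, 0.4, 1.2, -3.6, 0, 0, 60, 0, 0.3, 1.3, -3.5, 0, 0])

```text
time_s: 5.32
tool_pos: [0.5193, -0.0002, 0.23]
tool_rot: [0.192, 0.745, 0.619, 0.159]
ft_force: [-0.5, -0.7, -0.2]
gripper_width: 0.0564
finger_force: 0.0
```

>>> step_arm(deltas=[60, 0, 0, 0, 0, 0, 0, 60, 0, 0, 0, 0, 0, 0])

```text
time_s: 5.58
tool_pos: [0.5195, -0.0003, 0.2307]
tool_rot: [0.191, 0.745, 0.619, 0.159]
ft_force: [0.6, -0.6, 0.5]
gripper_width: 0.0564
finger_force: 0.0
```

Run:
```python
from h import *
q,R=pose();print(q,np.degrees((R.inv()*tool(.5)).as_rotvec()),"to grasp cm",R.inv().apply(fpt(.5,0.001,.159)-q)*100)
p,d=arm.capture("scene");cv2.imwrite("pics/s2.png",cv2.resize(p[120:330,200:440,::-1],None,fx=2.5,fy=2.5))
```

```text
[ 0.5195 -0.0003  0.2307] [ 0.0842 -0.0428  0.0721] to grasp cm [-0.0918 -0.2915  6.7573]
```

View pics/s2.png

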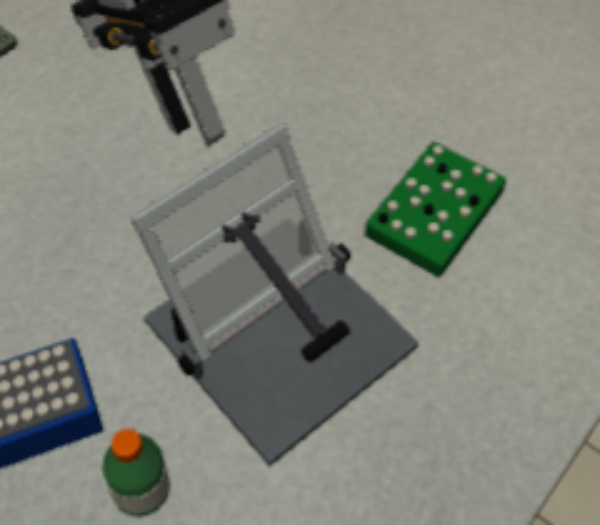

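The open fingers (crop (180,130) and (212,140)) straddle the line of the top rail, whose middle is at about (212,178). I move in and close.

>>> step_arm(deltas=[60, -0.1, -0.3, 1.2, 0, 0, 0, 60, 0, 0, 1.4, 0, 0, 0, 60, 0, 0, 1.4, 0, 0, 0, 60, 0, 0, 1.4, 0, 0, 0, 60, 0, 0, 1.3, 0, 0, 0, 60, 0, 0, 0, 0, 0, 0])

```text
time_s: 6.38
tool_pos: [0.5476, -0.0066, 0.1678]
tool_rot: [0.19, 0.746, 0.619, 0.157]
ft_force: [-1.1, 0.6, -0.2]
gripper_width: 0.0565
finger_force: 0.0
```

>>> step_arm(deltas=[30, 0, 0, 0, 0, 0, 0, 18, 0, 0, 0, 0, 0, 0, 10, 0, 0, 0, 0, 0, 0, 0, 0, 0, 0, 0, 0, 0, 0, 0, 0, 0, 0, 0, 0, 0, 0, 0, 0, 0, 0, 0])

```text
time_s: 7.12
tool_pos: [0.5497, -0.007, 0.171]
tool_rot: [0.192, 0.745, 0.619, 0.16]
ft_force: [5.1, -0.7, -1.4]
gripper_width: 0.0122
finger_force: 30.0
```

Run:
```python
from h import *
s=arm.get_state();q,R=pose();print(s["gripper_width"],s["finger_force"],s["ft_force"])
v=(q-O-.03*Z);tz=R.as_matrix()[:,2];print("tool tilt",np.arctan2(tz@e,-tz[2]),"TCP in frame x,z at .5",v@(np.cos(.5)*e+np.sin(.5)*Z),v@(-np.sin(.5)*e+np.cos(.5)*Z))
r=-R.inv().apply(v)*100;print("pivot in tool cm",r)
n=12
th=.5/n; c=np.array([0,r[1],r[2]]) # rotate about tool +x by th around pivot
for s_ in(1,-1):
    T=Ro.from_rotvec([s_*th,0,0]);print(s_,"shift per row",c-T.apply(c),"deg",np.degrees(s_*th))
```

```text
0.012169075468820534 29.99899595975876 [ 5.1261 -0.6676 -1.3988]
tool tilt 0.5051747760520374 TCP in frame x,z at .5 0.0023783866884450676 0.15941053979862974
pivot in tool cm [-0.0023 -0.3203 15.9396]
1 shift per row [0.     0.6637 0.0272] deg 2.38732414637843
-1 shift per row [ 0.     -0.6642  0.0005] deg -2.38732414637843
```

>>> step_arm(deltas=[0, 0, 0.66, 0.02, 2.4, 0, 0, 0, 0, 0.66, 0.02, 2.4, 0, 0, 0, 0, 0.66, 0.02, 2.4, 0, 0, 0, 0, 0.66, 0.02, 2.4, 0, 0, 0, 0, 0.66, 0.02, 2.4, 0, 0, 0, 0, 0.66, 0.02, 2.4, 0, 0])

```text
time_s: 7.88
tool_pos: [0.5856, -0.0138, 0.1855]
tool_rot: [0.097, 0.763, 0.634, 0.08]
ft_force: [-0.9, 0.2, 4.0]
gripper_width: 0.0116
finger_force: 30.0
```

>>> step_arm(deltas=[0, 0, 0.66, 0.02, 2.4, 0, 0, 0, 0, 0.66, 0.02, 2.4, 0, 0, 0, 0, 0.66, 0.02, 2.4, 0, 0, 0, 0, 0.66, 0.02, 2.4, 0, 0, 0, 0, 0.66, 0.02, 2.4, 0, 0, 0, 0, 0.66, 0.02, 2.4, 0, 0])

```text
time_s: 8.62
tool_pos: [0.6249, -0.0213, 0.1907]
tool_rot: [0.001, 0.769, 0.639, 0.001]
ft_force: [0.5, -1.2, 6.3]
gripper_width: 0.0116
finger_force: 30.0
```

>>> step_arm(deltas=[0, 0, 0, 0, 0, 0, 0, 0, 0, 0, 0, 0, 0, 0, 0, 0, 0, 0, 0, 0, 0, 0, 0, 0, 0, 0, 0, 0])

```text
time_s: 9.12
tool_pos: [0.6248, -0.0212, 0.1907]
tool_rot: [0.001, 0.769, 0.639, 0.001]
ft_force: [0.5, -0.8, 6.6]
gripper_width: 0.0113
finger_force: 30.0
```

Run:
```python
from h import *
s=arm.get_state();q,R=pose();print(s["gripper_width"],s["finger_force"],s["ft_force"])
v=(q-O-.03*Z);tz=R.as_matrix()[:,2];print("tool tilt",np.arctan2(tz@e,-tz[2]),"TCP horiz,height",v@e,v[2])
p,d=arm.capture("scene");cv2.imwrite("pics/s3.png",cv2.resize(p[100:330,200:440,::-1],None,fx=2.5,fy=2.5))
P=cloud("scene",d)-O;f=np.array([-e[1],e[0],0]);H=P@e;Y=P@f;W=P[...,2]
m=(d>0)&(abs(abs(Y)-.083)<.005)&(W>.075)&(W<.19)&(abs(H)<.03)
a,b=np.polyfit(W[m],H[m],1)
k=abs(H[m]-a*W[m]-b)<.006;a,b=np.polyfit(W[m][k],H[m][k],1);print("lean",-np.arctan(a),k.sum(),"offset mm",(b+.03*a)*1e3)
m=(d>0)&(p.max(2)<60)&(H>.09)&(H<.2)&(abs(Y)<.03)&(W>.015)&(W<.1)
print("foot",np.median(H[m]),np.median(W[m]),W[m].min(),m.sum())
```

```text
0.011301029064115037 30.001576244831085 [ 0.4808 -0.7769  6.566 ]
tool tilt 0.003490737669023338 TCP horiz,height 0.0020767404509954837 0.16071268340647796
lean 0.005843152770708094 111 offset mm 7.812806764511144
foot 0.10497844286031278 0.040177337019403944 0.01526906674704101 163
```

View pics/s3.png

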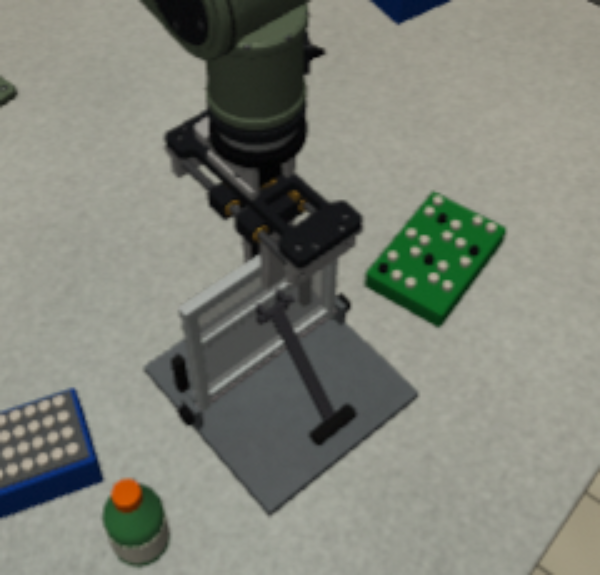

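The picture shows the shield upright with the fingers on the middle of its top rail (crop (275,270)). The leg is down with its foot clear at (332,425), the neighbours are untouched, and the measured lean is about 0.005 rad.

```bash
python3 -c "
from workcell import arm
s=arm.get_state();print(s['time_s'],s['gripper_width'],s['finger_force'],s['tool_pos']);print(arm.sign_off())"
```

```text
9.175 0.011612229135851585 30.001550316810608 [ 0.62480325 -0.02121131  0.19075281]
the job is handed in; nothing more can be done
None
```

The job is handed in at 9.2 s: the prop leg is down at its stop and the shield is held upright by its top rail (lean about 0.005 rad, 30 N grip), with the rack, tip box and bottle untouched; no verdict came back from the sign-off.

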